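Give three canisters back their own lids

ROBOT

A 7-joint arm with a two-finger parallel gripper is mounted at the origin on the work surface. World frame = base frame: x ahead of the robot, y to its left, z up, the work surface at z = 0. Lengths are in m, angles in rad, forces in N, time in s.
With the tool pointing down it reaches from about 0.425 to 0.95 m from the base axis. Payload 16.7 kg.
Tool frame: the origin (TCP) lies at the very end of the fingers, on their centre line; the grasp point (between the pads) lies 19 mm behind it; z points along the fingers, y is the line along which they close (so a half turn about z gives the same grasp; the last joint's range is limited). The gripper opens to 94 mm and grips with 3 to 60 N. Pads are 16 mm wide; open, the fingers measure 119 mm over their backs; the gripper's body (75 mm by 177 mm) begins 78 mm behind the grasp point.
Start: joints at [-1.286, 0.426, 0.074, 1.606, -0.034, 1.111, -0.067], TCP at [0.284, 0.612, 0.205] pointing down, gripper open.
Joint ranges: [-2.85, 2.85], [-0.5, 2.14], [-1.23, 1.37], [0.21, 2.46], [-1.02, 4.16], [0.16, 2.05], [-2.73, 2.73]. Speed limits (rad/s): [1.89, 1.89, 2.39, 2.39, 3.01, 3.01, 3.01].

INTERFACE

Orientations are given as a rotation vector (axis times angle).
In Python, from cell import ctrl, claw, cams, ticket gives the robot as it stands. Calls block until the motion is done:
- ctrl.reach(position, orientation): joint-space move of the TCP to a pose.
- ctrl.line_to(position, vel=0.15, rotation=None): straight line of the TCP; rotation=None keeps the orientation; vel is the mean speed in m/s.
- ctrl.goto_joints(angles): joint-space move.
- claw.grip(opening): opening from 0.0 (shut) to 1.0 (fully open); the grip force is fixed at half the most; returns when the fingers have stopped.
- ctrl.pause(seconds).
- ctrl.inverse_kinematics(position, orientation): joint angles nearest the present ones, or None.
- ctrl.get_obs(): the state.
- cams.camera(name): name is "side" or "top"; returns a dict with "pixels" (420x560x3 uint8, red, green, blue), "K" (3x3 intrinsics, pixels), "camera_from_world" (4x4, takes a point from world to camera coordinates). Camera axes: x right, y down, z forward; pixel columns grow to the right and rows downward; lengths in m; the calibration is good to about 2 mm. A picture is of the moment at which its call begins. There is no depth.
A pose or a line that the arm cannot do raises ctrl.IKError and nothing moves.
- ticket.finish_job(): hands the job in; it is judged then, once.
Trained networks look in the newest picture that a camera, given by its name, has taken for a name from the list of things; names that differ only in an ending like _2 or _b are one class to them, and where a whole thing is asked for, a point or a joint stands for the part that bears it (a point fixed in the world has none). Each returns a list of dicts, best first, with "confidence" (0 to 1); they miss things now and then, are a little off and sometimes report something else, mostly with a low value. They report only what shows in the picture. A call takes as long as a camera call. They do not tell look-alikes from the thing itself.
- cams.boxes_of(camera, thing): "location" ([x, y, z] in m, in world coordinates, good to about 4 mm: the middle of the surface that is visible of it).
- cams.landmark_of(camera, thing): "location" ([x, y, z] in m, in world coordinates, good to about 4 mm: a listed point, or the origin of a listed thing).
The state is a dict: "t": time; "q": joint angles; "dq": joint speeds; "joint_efforts": joint torques, N m; "ee_pos": TCP position; "tool_rot": TCP orientation; "wrist_force": force on the tool from outside, world axes, zero at the start; "wrist_torque": the same for the moment, N m; "finger_gap": opening from 0.0 (shut) to 1.0 (fully open); "finger_force": force on a finger pad.
Only numpy, scipy, OpenCV 4.12 (cv2) and the standard library are available. Lean on these libraries where they do the work, as an engineer would, in place of code of your own. Each camera call takes 0.05 s, during which the arm holds its last target. There are 200 camera calls.

TASK

After the washing-up the lids on the jar, the round steel canister and the square box got mixed up. Put each lid on its own canister, the wooden one on the glass jar, the round steel one on the steel canister and the square one on the square box, all properly seated; the bare cork trivet is free for parking a lid meanwhile. Leave the canisters standing where they are.

Things in the scene. Friction and masses are not known exactly. Their poses are not given: they have to be found in the camera images.
- jar: Clear glass jar, 110 mm diameter, 100 mm tall to its rim; a sloping shoulder rises to a round neck 74 mm outside, 62 mm inside. Loose, 0.75 kg. Origin: centre of its underside; z up. With wood_lid seated, that lid's origin is on the axis, 100 mm above this one. At the start it carries square_lid, perched 10 mm above the rim.
- canister: Low round stainless steel canister, 116 mm diameter, 85 mm tall to its rim; a shoulder rises to a round mouth 90 mm outside, 84 mm inside. Loose, 0.8 kg. Origin: centre of its underside; z up. With steel_lid seated, that lid's origin is on the axis, 85 mm above this one. At the start it carries wood_lid.
- box: Square white plastic box, 104 x 104 mm, 90 mm tall to the rim of its square mouth (88 mm outside, 76 mm inside, sides parallel to the body). Loose, 0.75 kg. Origin: centre of its underside; x, y along its sides, z up. With square_lid seated (any quarter turn), that lid's origin is on the axis, 90 mm above this one. At the start it carries steel_lid.
- wood_lid: Round pale wooden lid of the jar: disc 96 mm diameter, 12 mm thick; upright cylindrical knob 26 mm diameter, 28 mm tall on its middle; cork plug 48 mm diameter, 10 mm deep below. About 0.1 kg. Origin: centre of the disc's underside, which rests on the rim; z up: disc 0 to 12 mm, knob to 40 mm, plug to -10 mm.
- steel_lid: Round plain steel lid of the canister: disc 104 mm diameter, 6 mm thick, faint dome to 9 mm; knob on its middle, a cylinder 34 mm diameter from 14 to 34 mm above the origin, on a 16 mm stem; round step 70 mm diameter, 10 mm deep below. About 0.14 kg. Origin: centre of the disc's underside, which rests on the rim; z up.
- square_lid: Square white plastic lid of the box: plate 96 x 96 mm, 8 mm thick; upright grip bar across its middle along its own x, 60 mm long, 14 mm thick (along y), from 8 to 34 mm above the origin; square step 62 x 62 mm, 10 mm deep below. About 0.1 kg. Origin: centre of the plate's underside, which rests on the rim; x along the bar, z up.
- trivet: Round cork trivet, 120 mm diameter, 6 mm thick, fixed flat on the slab, bare at the start. A lid put on it stands on its plug or step, its origin 16 mm above the slab. Origin: centre of its underside. Other things on the slab within 0.45 m either side are lower than 110 mm, further out lower than 240 mm.
Things that resemble listed ones, but are neither listed nor needed, are in the scene too. Leave any blue look-alike of the canister alone. What is shaped like the wood_lid but orange is not meant.

How it is judged:
By the outcome, as a careful person would: the job done as asked, in the order asked, and still so for the second after the job is handed in, with the robot touching nothing.
It also fails if it takes over 112 s, if anything falls off the work surface, if the arm or the gripper's body presses on something with over 40 N, if the wrist force passes 120 N, or if a joint passes its speed limit or range.

## Working session

There is one attempt and no reset: what is moved stays moved. The work goes in short steps, each a Python script; the robot and the scene stay as the last script left them, time stands still between calls to the robot, and variables do not carry over. Pictures are saved under pics/ and viewed, at most 14 in all, crops included, and the job is handed in when it is done.

```bash
mkdir -p pics
cat > h.py <<'E'
import numpy as np, cv2
from cell import ctrl, claw, cams, ticket
def snap(c,f):
    r=cams.camera(c); cv2.imwrite(f'pics/{f}.png',r['pixels'][:,:,::-1]); return r
def px(r,p):
    p=np.asarray(p,float)
    c=r['camera_from_world']@np.r_[p,1]; u=r['K']@c[:3]; return (u[:2]/u[2]).round(0)
def ray(r,u,v,z):
    T=np.linalg.inv(r['camera_from_world']); d=T[:3,:3]@np.linalg.inv(r['K'])@[u,v,1]; o=T[:3,3]
    return o+d*(z-o[2])/d[2]
E
python3 - <<'E'
from h import *
for c in ['top','side']:
    r=snap(c,c+'0')
    for t in ['jar','canister','box','wood_lid','steel_lid','square_lid','trivet']:
        for d in cams.landmark_of(c,t): print(c,t,np.round(d['location'],3),round(d['confidence'],2),px(r,d['location']))
print(ctrl.get_obs()['t'],ctrl.get_obs()['tool_rot'])
E
```

```text
top canister [ 0.685  0.346 -0.001] 0.98 [166. 130.]
top canister [ 0.635  0.153 -0.   ] 0.77 [236. 148.]
top box [ 0.623 -0.145  0.001] 0.89 [347. 153.]
top wood_lid [0.636 0.15  0.087] 0.76 [233. 137.]
top wood_lid [0.294 0.344 0.012] 0.76 [157. 275.]
top square_lid [0.481 0.012 0.112] 0.57 [288. 198.]
top trivet [ 0.438 -0.302 -0.003] 0.65 [407. 222.]
side jar [ 0.478  0.011 -0.002] 0.78 [282. 237.]
side canister [0.688 0.352 0.002] 0.75 [254. 146.]
side box [ 0.624 -0.142 -0.002] 0.77 [360. 240.]
side wood_lid [0.636 0.156 0.084] 0.87 [286. 162.]
side wood_lid [0.296 0.346 0.009] 0.6 [153. 204.]
side steel_lid [ 0.622 -0.143  0.087] 0.71 [365. 218.]
side square_lid [0.481 0.023 0.11 ] 0.81 [280. 206.]
side trivet [ 0.434 -0.308  0.001] 0.72 [365. 321.]
0.8 [-6.76188209e-01 -3.06793632e+00  9.99916110e-05]
```

View pics/top0.png

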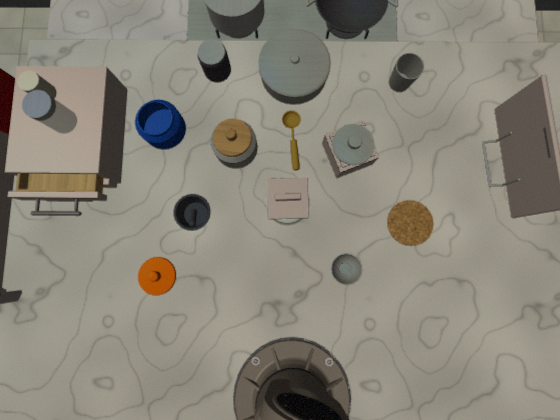

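View pics/side0.png

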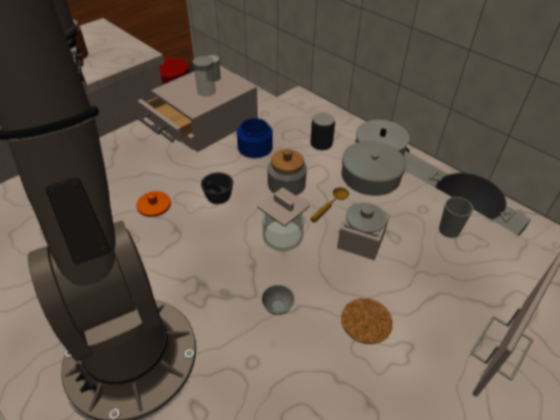

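Run:
```python
import cv2
i=cv2.imread('pics/top0.png'); s=cv2.imread('pics/side0.png')
a=cv2.resize(i[95:250,130:430],(800,413),interpolation=cv2.INTER_CUBIC)
cv2.imwrite('pics/crop0.png',a)
```

```text
(no output)
```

View pics/crop0.png

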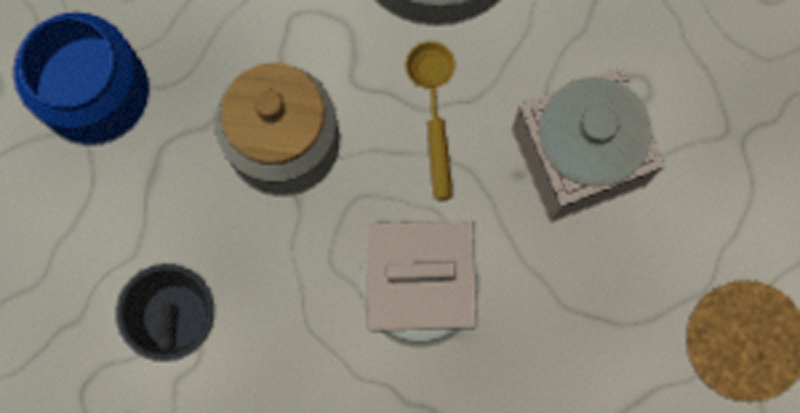

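Top view: the wooden lid with natural grain, at (233,137), sits on the steel canister. The orange one at (157,275) is the look-alike, and the blue canister is at (160,124). The steel lid is on the box at (353,145), the square lid on the jar at (288,198) with its bar along image-horizontal (world y), and the bare trivet at (410,222). The enlarged crop confirms this. I'll refine the positions and check that each pose is reachable.

```bash
cat >> h.py <<'E'
from scipy.spatial.transform import Rotation as Ro
def down(deg): return (Ro.from_euler('z',deg,degrees=True)*Ro.from_quat([1,0,0,0])).as_rotvec()
def meas(t,near,n=3,tol=.04):
    L=[]
    for _ in range(n):
        for c in ('top','side'):
            cams.camera(c)
            L+=[d['location'] for d in cams.landmark_of(c,t) if np.linalg.norm(np.array(d['location'])[:2]-near[:2])<tol]
    L=np.array(L); return np.median(L,0),L.std(0),len(L)
E
python3 - <<'E'
from h import *
for t,n in dict(jar=(.48,.012),square_lid=(.481,.015),canister=(.635,.153),wood_lid=(.636,.153),box=(.623,-.144),steel_lid=(.622,-.143),trivet=(.436,-.305)).items():
    m,s,k=meas(t,np.array(n)); print(t,m.round(4),s.round(4),k)
r=cams.camera('top')
for name,z,P in [('sq',.118,[(368,222),(475,221),(475,329),(367,330)]),('bar',.144,[(386,267),(455,262)]),('box',.09,[(522,105),(552,205),(660,158)])]:
    print(name,[ray(r,130+u*.375,95+v*.375,z).round(4)[:2].tolist() for u,v in P])
for n,p in [('sq',(.481,.015,.122)),('wood',(.636,.153,.1)),('box',(.623,-.144,.1)),('triv',(.436,-.305,.03))]:
  for a in range(-180,180,45):
    q=ctrl.inverse_kinematics(p,down(a)); print(n,a,None if q is None else np.round(q,2))
o=ctrl.get_obs();print(o['t'],o['ee_pos'],o['finger_gap'])
E
```

```text
jar [0.484  0.0106 0.    ] [0.0013 0.0015 0.0014] 3
square_lid [0.4815 0.0128 0.1099] [0.0012 0.0039 0.0384] 7
canister [0.6356 0.153  0.0008] [0.0018 0.0024 0.0015] 6
wood_lid [0.6362 0.1553 0.0846] [0.0024 0.0015 0.0014] 6
box [ 0.6244 -0.1447 -0.0023] [0.0015 0.0014 0.002 ] 5
steel_lid [ 0.622  -0.1474  0.0906] [0.0017 0.0016 0.0014] 6
trivet [ 0.4354 -0.3059 -0.002 ] [0.0014 0.0011 0.0005] 6
sq [[0.5273, 0.0608], [0.529, -0.0341], [0.4328, -0.034], [0.4311, 0.0604]]
bar [[0.4828, 0.0439], [0.4877, -0.0152]]
box [[0.6449, -0.0797], [0.5503, -0.1065], [0.5953, -0.2065]]
sq -180 [-0.57  0.23  0.47  2.13 -0.14  0.81  1.55]
sq -135 [-0.46  0.22  0.34  2.13 -0.1   0.81  2.29]
sq -90 [-1.13  0.47  1.23  2.16 -0.58  0.9  -2.69]
sq -45 [-1.13  0.47  1.23  2.16 -0.58  0.9  -1.9 ]
sq 0 [-0.92  0.3   0.89  2.15 -0.32  0.83 -1.4 ]
sq 45 [-0.8   0.26  0.74  2.14 -0.24  0.82 -0.69]
sq 90 [-0.72  0.25  0.64  2.14 -0.2   0.81  0.05]
sq 135 [-0.65  0.24  0.56  2.14 -0.17  0.81  0.8 ]
wood -180 [-0.5   0.5   0.23  1.76 -0.14  0.9   1.35]
wood -135 [-0.37  0.5   0.05  1.75 -0.03  0.9   2.05]
wood -9
[... 501 characters left out ...]
88  1.13 -1.47]
box 0 [-0.48  0.64  0.87  1.82 -0.58  0.97 -0.94]
box 45 [-0.43  0.6   0.77  1.81 -0.51  0.94 -0.21]
box 90 [-0.4   0.58  0.74  1.81 -0.48  0.93  0.55]
box 135 [-0.39  0.58  0.72  1.81 -0.47  0.93  1.32]
triv -180 [-0.12  0.56  0.79  2.1  -0.61  0.72  2.64]
triv -135 [-0.35  0.84  1.2   2.11 -1.01  0.96 -2.49]
triv -90 [-0.35  0.84  1.2   2.11 -1.01  0.96 -1.7 ]
triv -45 [-0.26  0.69  1.01  2.11 -0.83  0.82 -1.09]
triv 0 [-0.26  0.69  1.01  2.11 -0.83  0.82 -0.3 ]
triv 45 [-0.26  0.69  1.01  2.11 -0.83  0.82  0.48]
triv 90 [-0.02  0.51  0.65  2.09 -0.49  0.68  0.95]
triv 135 [ 0.08  0.48  0.51  2.09 -0.37  0.66  1.63]
5.05 [0.28370509 0.61244865 0.20546123] 1.0017028783116313
```

```bash
cat >> h.py <<'E'
UP=.27
def st(s=''):
    o=ctrl.get_obs(); print(s,round(o['t'],2),np.round(o['ee_pos'],4),'gap',round(o['finger_gap'],3),'ff',np.round(o['finger_force'],1),'wf',np.round(o['wrist_force'],1)); return o
def pick(x,y,z,yaw=90):
    ctrl.reach([x,y,UP],down(yaw)); ctrl.line_to([x,y,z+.03],vel=.25); ctrl.line_to([x,y,z],vel=.08); st('at')
    claw.grip(0.); st('grip'); ctrl.line_to([x,y,z+.03],vel=.08); ctrl.line_to([x,y,UP],vel=.25); st('up')
def place(x,y,z,yaw=90,op=.6):
    ctrl.reach([x,y,UP],down(yaw)); st('over'); ctrl.line_to([x,y,z+.025],vel=.25); ctrl.line_to([x,y,z],vel=.05); st('down')
    claw.grip(op); st('open'); ctrl.line_to([x,y,z+.04],vel=.1); ctrl.line_to([x,y,UP],vel=.3); st('up')
E
python3 - <<'E'
from h import *
ctrl.line_to([.284,.612,.30],vel=.25); claw.grip(.7); st()
pick(.4815,.0128,.122)
snap('top','held1'); snap('side','held1s')
E
```

```text
6.21 [0.284  0.612  0.2999] gap 0.7 ff 0.0 wf [ 0.2 -0.5 -0.5]
at 9.62 [0.4817 0.0127 0.1223] gap 0.698 ff 0.0 wf [ 0.  -0.3  0.3]
grip 10.47 [0.4815 0.0128 0.122 ] gap 0.144 ff 29.9 wf [ 0.  -0.6 -0.4]
up 11.62 [0.4811 0.0129 0.2694] gap 0.145 ff 29.9 wf [ 0.4  0.4 -2. ]
```

View pics/held1s.png

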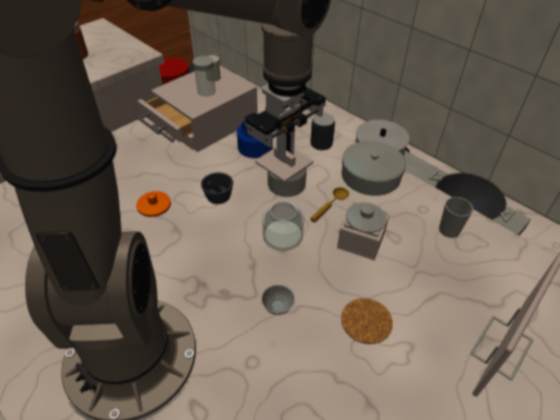

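The square lid at (285,163) is held level, and the open jar at (283,227) has stayed put. I'll park this lid on the trivet and pick the wooden one.

Run:
```python
from h import *
place(.4354,-.3059,.0290)
print('jar',meas('jar',np.array((.483,.012))))
print('sq',meas('square_lid',np.array((.4354,-.3059))))
pick(.636,.154,.085+.016)
snap('side','held2s'); snap('top','held2')
```

```text
over 12.94 [ 0.4359 -0.3048  0.2696] gap 0.145 ff 29.9 wf [-0.1  0.9 -1.4]
down 14.61 [ 0.4352 -0.3059  0.0287] gap 0.147 ff 30.0 wf [ 0.9  0.6 -0.9]
open 15.42 [ 0.4354 -0.3059  0.029 ] gap 0.602 ff 0.0 wf [0.4 0.3 0.4]
up 16.78 [ 0.4352 -0.3053  0.2691] gap 0.601 ff 0.0 wf [-0.2  0.7  0.1]
jar (array([ 0.48175,  0.012  , -0.00205]), array([0.00143643, 0.00101393, 0.00111865]), 6)
sq (array([ 0.43545, -0.3037 ,  0.01635]), array([0.00182635, 0.00304763, 0.00165294]), 6)
at 21.04 [0.6359 0.1538 0.1008] gap 0.598 ff 0.0 wf [-0.2  1.   0.4]
grip 21.63 [0.6361 0.154  0.1011] gap 0.272 ff 30.0 wf [-0.2 -0.   2.5]
up 22.87 [0.6354 0.1543 0.2685] gap 0.273 ff 30.0 wf [-0.9  0.7 -2.8]
```

View pics/held2s.png

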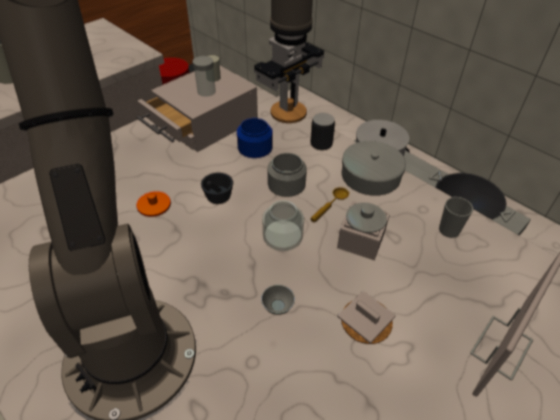

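The wooden lid at (288,112) is held level, the canister at (287,175) is open, and the square lid is parked at (367,317). Next, the wooden lid goes on the jar, then I pick the steel lid.

Run:
```python
from h import *
m,s,k=meas('wood_lid',np.array((.6355,.1543))); e=ctrl.get_obs()['ee_pos']; off=m[:2]-np.array(e)[:2]; print('held',m,s,k,off)
if k<3 or np.abs(off).max()>.008: off=np.zeros(2)
place(.4822,.0118-off[1],.1170)
print('wood',meas('wood_lid',np.array((.482,.012))))
print('can',meas('canister',np.array((.6356,.153))))
pick(.622,-.1465,.090+.012)
snap('side','held3s'); r=snap('top','held3')
```

```text
held [0.63565 0.1541  0.2543 ] [0.00129829 0.00189949 0.00157841] 6 [-0.00036167  0.00010365]
over 24.57 [0.4828 0.0124 0.2705] gap 0.269 ff 30.0 wf [-0.4  0.7 -1.6]
down 25.88 [0.4822 0.0115 0.1169] gap 0.271 ff 30.0 wf [-0.2  0.7 -0.6]
open 26.55 [0.4822 0.0117 0.117 ] gap 0.6 ff 0.0 wf [-0.6 -0.3 -0.4]
up 27.74 [0.4818 0.0123 0.2695] gap 0.601 ff 0.0 wf [-0.1 -0.2 -0.3]
wood (array([0.48095, 0.0141 , 0.0987 ]), array([0.00195, 0.0004 , 0.0001 ]), 2)
can (array([6.348e-01, 1.535e-01, 2.000e-04]), array([0.00211698, 0.00087864, 0.00106883]), 5)
at 31.21 [ 0.6218 -0.1467  0.1018] gap 0.603 ff 0.0 wf [ 0.3 -1.3  0.4]
grip 31.7 [ 0.6221 -0.1465  0.1022] gap 0.354 ff 30.0 wf [-0.7  1.3  3.3]
up 32.92 [ 0.6216 -0.1459  0.2685] gap 0.356 ff 30.0 wf [-0.1  0.5 -1.6]
```

View pics/held3s.png

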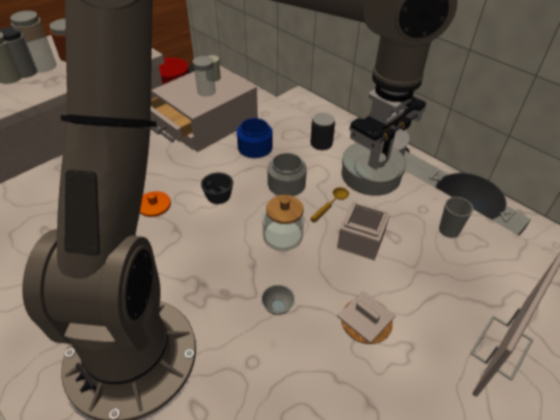

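The wooden lid is on the jar (285,208), the box is open (367,220), and the steel lid is held around (373,150). Next, the steel lid goes on the canister, then I measure the box's yaw.

Run:
```python
from h import *
m,s,k=meas('steel_lid',np.array((.6216,-.146))); e=ctrl.get_obs()['ee_pos']; off=m[:2]-np.array(e)[:2]; print('held',m,s,k,off)
if k<3 or np.abs(off).max()>.008: off=np.zeros(2)
place(.6353,.1533-off[1],.0985)
ctrl.reach([.5,.30,.30],down(90))
for t,n in dict(steel_lid=(.635,.153),canister=(.635,.153),wood_lid=(.482,.012),jar=(.482,.012),square_lid=(.4354,-.305),box=(.623,-.145)).items(): print(t,*meas(t,np.array(n)))
r=snap('top','t4'); snap('side','s4'); i=r['pixels'][110:260,310:450,::-1]
cv2.imwrite('pics/c4.png',cv2.resize(i,None,fx=4,fy=4,interpolation=cv2.INTER_CUBIC)); st()
```

```text
held [ 0.6246 -0.1452  0.2571] [0.00130724 0.00151731 0.00126579] 3 [0.00259024 0.00132161]
over 34.77 [0.6354 0.15   0.2703] gap 0.36 ff 30.0 wf [-0.1 -0.3 -0.7]
down 36.16 [0.6353 0.1519 0.0985] gap 0.357 ff 30.0 wf [-0.2  0.6 -0.8]
open 36.73 [0.6353 0.152  0.0985] gap 0.599 ff 0.0 wf [0.1 0.4 0.1]
up 37.87 [0.6352 0.1521 0.27  ] gap 0.603 ff 0.0 wf [-1.   0.4 -0.9]
steel_lid [0.63685 0.15455 0.0854 ] [0.00148399 0.00190846 0.00079039] 6
canister [0.6333  0.15385 0.0008 ] [0.00172667 0.00209318 0.0008153 ] 6
wood_lid [0.48295 0.0121  0.1002 ] [0.00163775 0.0020998  0.00168597] 6
jar [4.809e-01 1.240e-02 2.000e-04] [0.00132749 0.00127017 0.03681422] 6
square_lid [ 0.4359  -0.3044   0.01695] [0.00128247 0.00415027 0.00186138] 6
box [ 0.62085 -0.14525 -0.00105] [0.00168201 0.00119919 0.00234213] 6
 42.39 [0.5 0.3 0.3] gap 0.599 ff 0.0 wf [-0.1 -0.5  0.3]
```

View pics/c4.png

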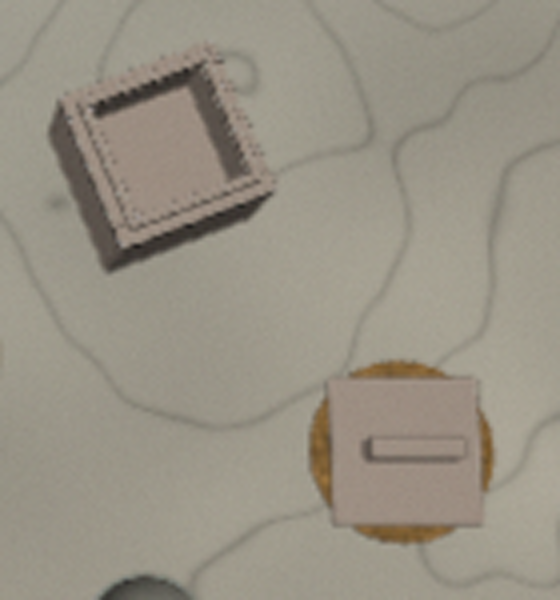

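View pics/s4.png

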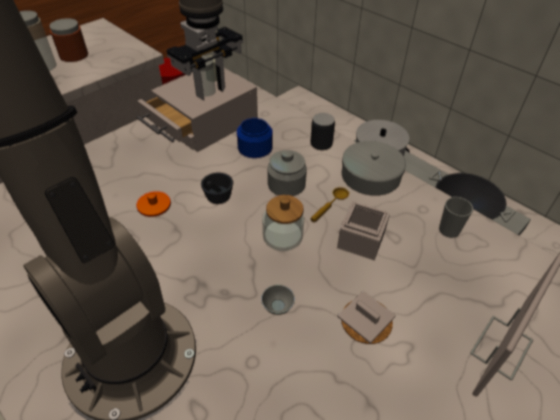

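The crop shows the box mouth open, its corners at about (63,98), (210,48), (277,185) and (120,243), turned about 20° counter-clockwise. The parked square lid is at (405,452) with its bar horizontal. The side view shows the steel lid seated at (287,160) and the wooden lid at (285,208).

Run:
```python
from h import *
r=cams.camera('top')
C=np.array([ray(r,310+u/4,110+v/4,.088)[:2] for u,v in [(63,98),(210,48),(277,185),(120,243)]])
ang=[np.degrees(np.arctan2(*(C[b]-C[a])))%90 for a,b in [(0,1),(1,2),(2,3),(3,0)]]  # measured from +y toward +x
yaw=90+ (90-np.mean(ang)) if np.mean(ang)>45 else 90-np.mean(ang)
print(C.mean(0),np.round(ang,1),yaw)
```

```text
[ 0.61697884 -0.14423301] [70.2 65.8 69.  69.6] 111.35968294847112
```

Run:
```python
from h import *
pick(.4356,-.3055,.016+.012)
m,s,k=meas('square_lid',np.array((.4356,-.305))); e=ctrl.get_obs()['ee_pos']; off=m[:2]-np.array(e)[:2]; print('held',m,s,k,off)
b=off[1] if k>=3 and abs(off[1])<.008 else 0.
a=np.radians(20.8); d=np.array([-np.sin(a),np.cos(a)])*b   # offset along the bar after turning
place(.6215-d[0],-.1447-d[1],.1030,yaw=110.8)
ctrl.reach([.5,.30,.30],down(90))
for t,n in dict(steel_lid=(.635,.153),wood_lid=(.482,.012),square_lid=(.622,-.145),box=(.622,-.145)).items(): print(t,*meas(t,np.array(n)))
r=snap('top','t5'); s=snap('side','s5')
A=cv2.resize(r['pixels'][100:240,200:400],(600,420),interpolation=cv2.INTER_CUBIC)
cv2.imwrite('pics/c5.png',A[:,:,::-1])
B=cv2.resize(s['pixels'][130:270,240:440],(800,560),interpolation=cv2.INTER_CUBIC)
cv2.imwrite('pics/c5s.png',B[:,:,::-1]); st()
```

```text
at 46.15 [ 0.4352 -0.3056  0.0277] gap 0.6 ff 0.0 wf [-0.3 -1.2  0. ]
grip 46.88 [ 0.4356 -0.3055  0.028 ] gap 0.145 ff 30.0 wf [0.5 0.1 1.9]
up 48.41 [ 0.4352 -0.3049  0.2688] gap 0.147 ff 30.0 wf [ 0.1 -0.5 -1.5]
held [ 0.4353  -0.30385  0.2574 ] [0.0007603  0.00432075 0.00226618] 6 [-0.00027692  0.00166684]
over 49.98 [ 0.6211 -0.148   0.2703] gap 0.146 ff 30.0 wf [-0.6 -0.4 -0.8]
down 51.34 [ 0.622  -0.1463  0.1027] gap 0.152 ff 30.0 wf [ 0.3 -0.6 -0.6]
open 52.15 [ 0.6221 -0.1462  0.103 ] gap 0.598 ff 0.0 wf [0.4 0.1 0.7]
up 53.27 [ 0.6221 -0.146   0.27  ] gap 0.601 ff 0.0 wf [ 0.3 -0.2  0. ]
steel_lid [0.63665 0.1533  0.086  ] [0.0010415  0.00099778 0.00117154] 6
wood_lid [0.48165 0.01375 0.1007 ] [0.00101885 0.00214787 0.0375751 ] 6
square_lid [ 0.6203  -0.1451   0.08935] [0.00135851 0.0033069  0.00088694] 6
box [ 0.6215  -0.1449  -0.00065] [0.00169378 0.00299592 0.00115998] 6
 57.47 [0.5 0.3 0.3] gap 0.6 ff 0.0 wf [0.6 0.5 0. ]
```

View pics/c5.png

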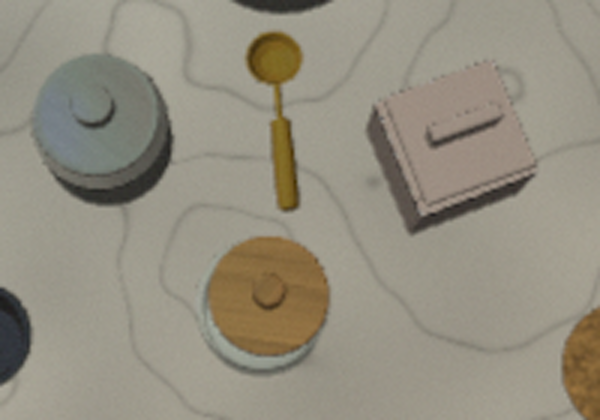

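View pics/c5s.png

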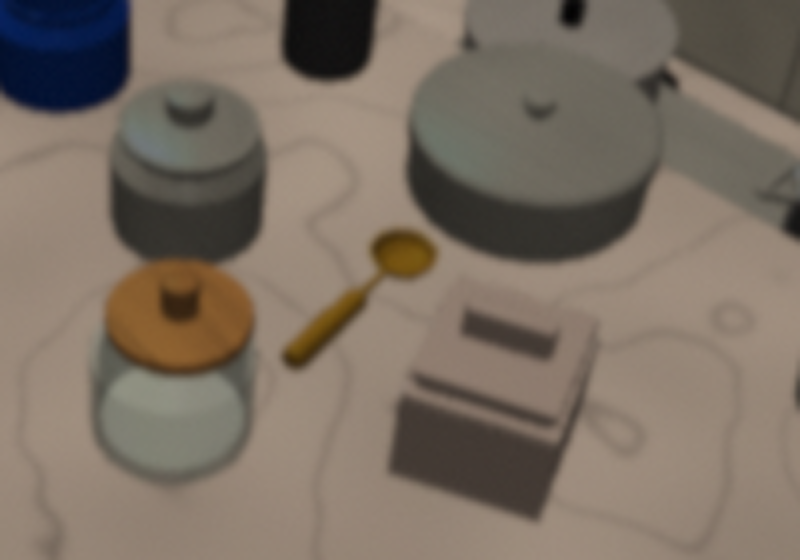

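All three lids lie flat at their seated heights: steel at (190,125), wood at (180,315) and square at (505,345) in the side crop. Handing in.

```bash
python3 -c "
from h import *
print(ticket.finish_job())"
```

```text
the job is handed in; nothing more can be done
None
```

All three lids are seated on their own canisters (wood on the jar, steel on the steel canister, square on the box), the canisters still stand where they were within measurement accuracy, and the job was handed in at about 58 s.

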